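# Snap the loaded desk tidy onto the lamp stem

### The arm

A 6-joint arm with a two-finger parallel gripper is mounted at the origin on the work surface. World frame = base frame: x ahead of the robot, y to its left, z up, the work surface at z = 0. Lengths are in m, angles in rad, forces in N, time in s.
With the tool pointing down it reaches from about 0.275 to 0.75 m from the base axis. Payload 10.2 kg.
Tool frame: the origin (TCP) lies midway between the tips of the shut fingers; the grasp point (between the pads) lies 19 mm behind it (env.hold_point_z is the distance from the TCP to the grasp point, in m); z points along the fingers, y is the line along which they close (so a half turn about z gives the same grasp; the last joint's range is limited). The gripper opens to 85 mm and grips with 20 to 120 N. Pads are 22 mm wide; open, the fingers measure 114 mm over their backs; the gripper's body (76 mm by 85 mm) begins 54 mm behind the grasp point. The pads swing forward as they close: fully open they stand 13 mm farther back than shut.
Start: joints at [-0.223, 0.313, 1.498, -0, 1.331, -0.223], TCP at [0.525, -0, 0.231] pointing down, gripper open.
Joint ranges: [-2.94, 2.94], [-0.97, 2.17], [0.19, 2.56], [-1.23, 4.37], [0.02, 3.11], [-2.88, 2.88]. Speed limits (rad/s): [2.39, 2.39, 3.01, 3.14, 3.14, 3.14].

### API

Orientations are given as a unit quaternion [x, y, z, w].
In Python, from bench import env, kinematics, monitor, eyes, job gives the robot as it stands. The module is installed in compiled form; this text tells all that it offers. Calls block until the motion is done:
- env.reach(position, orientation): joint-space move of the TCP to a pose.
- env.movel(position, velocity=0.15, frame=None, guard=None): straight line of the TCP; frame=None keeps the orientation; velocity is the mean speed in m/s. With guard (N) it stops when the force on the tool has changed by that much, and returns True; else False.
- env.set_joints(angles): joint-space move.
- env.release() and env.close_gripper(effort=None): open the fingers fully, or close them until they stop; effort is the grip in N (None keeps the last).
- env.hold(seconds).
- kinematics.ik(position, orientation): joint angles nearest the present ones, or None.
- monitor.sense(): the state.
- eyes.grab_frame(name): name is "scene" or "side" or "wrist"; returns a dict with "frame" (400x640x3 uint8, red, green, blue), "mtx" (3x3 intrinsics, pixels), "k1" (the pictures are not rectified: a ray, as slopes to the right and down, at radius r is drawn at 1 + k1 r^2 times it, then the intrinsics apply), "view" (4x4, takes a point from world to camera coordinates). Camera axes: x right, y down, z forward; pixel columns grow to the right and rows downward; lengths in m; the calibration is good to about 2 mm. A picture is of the moment at which its call begins. There is no depth.
A pose or a line that the arm cannot do raises env.MotionError and nothing moves.
- job.hand_in(): hands the job in; it is judged then, once.
The state is a dict: "clock": time; "joints": joint angles; "qvel": joint speeds; "joint_efforts": joint torques, N m; "position": TCP position; "ee_rot": TCP orientation; "contact_force": force on the tool from outside, world axes, zero at the start; "ft_torque": the same for the moment, N m; "finger_gap": opening from 0.0 (shut) to 1.0 (fully open); "gripper_force": force on a finger pad.
Only numpy, scipy, OpenCV 4.12 (cv2) and the standard library are available. Lean on these libraries where they do the work, as an engineer would, in place of code of your own. Each camera call takes 0.05 s, during which the arm holds its last target. There are 200 camera calls.

### The job

Push the loaded desk tidy across the desk until the open spring clip on it snaps fully home round the lamp stem. Keep the tidy flat on the desk all the way (slide it, never lift or tip it), and leave the speaker, the mug, the stapler and the paperweight where they stand.

Things in the scene. Friction and masses are not known exactly. Their poses are not given: they have to be found in the camera images.
- tidy_centre (a point): Middle of the desk tidy, 27 mm above the desk: a full black tray 85 mm along its own x, 110 mm along its y, 54 mm high (highlighters in it reach 76 mm), with flat upright walls; loose, 0.3 to 0.6 kg, too wide to grip. Its x axis points level out of its clip side; at the start that is away from the robot, turned up to 0.8 rad. It starts left or right of the lamp, nearer the robot.
- clip_centre (a point): Axis of the round bore of the tidy's orange C clip, 83.5 mm from tidy_centre along the tidy's x; same axes. Neck 22 mm wide; band 37 mm across, 21 to 39 mm above the desk, bore 27 mm. The mouth opens along +x: flared spring jaws, 50 mm over their tips, reach 31 mm ahead of this point and gather a stem up to 12 mm off; the 21 mm throat springs open at 10 to 15 N of push, then holds the stem.
- stem (a point): Axis of the lamp's upright brass stem, 30 mm above the desk. Stem 25 mm thick, 320 mm tall, fixed to the desk by a flange 60 mm across and 11 mm high (the clip passes above it). On top, 331 to 345 mm up, a flat dark lamp head 45 mm wide runs 150 mm from the stem along this point's x axis, away from the robot.
- speaker_centre (a point): Middle, 75 mm above the desk, of a black cylinder speaker with a grey band, 80 mm across, 150 mm high. Speaker, mug and paperweight stand round the lamp stem, one 120 to 155 mm to its left, one as far to its right, one further out and nearer the robot: which is where varies. Bystander.
- mug_centre (a point): Axis of a blue mug, 46 mm above the desk: 80 mm across, 92 mm high, its handle sticking out along its own +y to 78 mm from the axis. Bystander near the lamp.
- stapler_centre (a point): Middle, 25 mm above the desk, of a dark red and black stapler 150 mm long (its own x), 40 mm wide, 55 mm high. It stands on the near part of the desk, left or right: the side where the tidy does not. Bystander.
- paperweight_centre (a point): Middle, 22 mm above the desk, of a pale marble paperweight, a round dome 70 mm across and 45 mm high. Bystander near the lamp.
Not all that is in view belongs to the job. Leave any purple or yellow look-alike of the part that bears tidy_centre alone.

How it is judged:
By the outcome, as a careful person would: the job done as asked, in the order asked, and still so for the second after the job is handed in, with the robot touching nothing.
It also fails if it takes over 51 s, if anything falls off the work surface, if the arm or the gripper's body presses on something with over 40 N, if the wrist force passes 120 N, or if a joint passes its speed limit or range.

## Working session

There is one attempt and no reset: what is moved stays moved. The work goes in short steps, each a Python script; the robot and the scene stay as the last script left them, time stands still between calls to the robot, and variables do not carry over. Pictures are saved under pics/ and viewed, at most 10 in all, crops included, and the job is handed in when it is done.

```bash
mkdir -p pics; cat > h.py <<'E'
from bench import env, kinematics, monitor, eyes, job
import numpy as np, cv2
from scipy.spatial.transform import Rotation as R
def grab(n, out=None):
    f=eyes.grab_frame(n)
    if out: cv2.imwrite('pics/'+out, f["frame"][:,:,::-1])
    return f
def ray(f,u,v):
    K=np.array(f["mtx"]);V=np.array(f["view"]);k=f["k1"]
    s=cv2.undistortPoints(np.array([[[u,v]]],float),K,np.array([k,0,0,0,0.]))[0,0]
    d=V[:3,:3].T@np.array([s[0],s[1],1]);c=-V[:3,:3].T@V[:3,3]
    return c,d/np.linalg.norm(d)
def atz(f,u,v,z):
    c,d=ray(f,u,v);return c+d*(z-c[2])/d[2]
def tri(*rs):
    A=sum(np.eye(3)-np.outer(d,d) for c,d in rs);b=sum((np.eye(3)-np.outer(d,d))@c for c,d in rs)
    p=np.linalg.solve(A,b);return p,[np.linalg.norm((np.eye(3)-np.outer(d,d))@(p-c)) for c,d in rs]
def proj(f,p):
    K=np.array(f["mtx"]);V=np.array(f["view"]);
    return cv2.projectPoints(np.array([p],float),cv2.Rodrigues(V[:3,:3])[0],V[:3,3],K,np.array([f["k1"],0,0,0,0.]))[0][0,0]
E
python3 - <<'E'
from h import *
import pickle
d={}
for n in("scene","side","wrist"):
    f=grab(n,n+"0.png");d[n]=f
    V=np.array(f["view"]);print(n,-V[:3,:3].T@V[:3,3],V[2,:3],f["k1"])
pickle.dump({k:{a:np.array(b) if a!="k1" else b for a,b in v.items()} for k,v in d.items()},open("f0.pkl","wb"))
print(monitor.sense()["clock"])
a=np.vstack([d["scene"]["frame"],d["side"]["frame"]])[:,:,::-1]
E
```

```text
scene [1.10241191 0.27894141 1.13210759] [-0.49450999 -0.14388231 -0.85718012] -0.019811162775826584
side [ 0.36651197 -0.86305717  0.65097154] [ 0.11464086  0.86138695 -0.49484341] -0.11422155936425347
wrist [0.52459985 0.06557647 0.37324511] [-0.00125638 -0.25790974 -0.9661682 ] -0.009808511985047527
0.15
```

View pics/scene0.png

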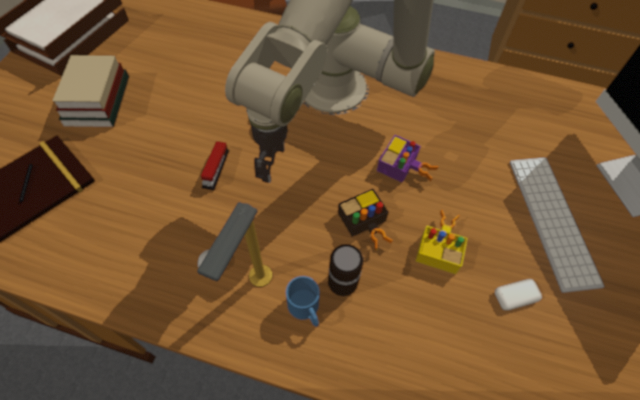

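View pics/side0.png

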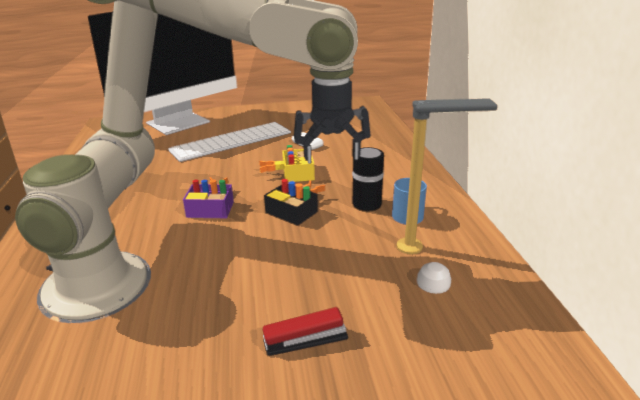

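View pics/wrist0.png

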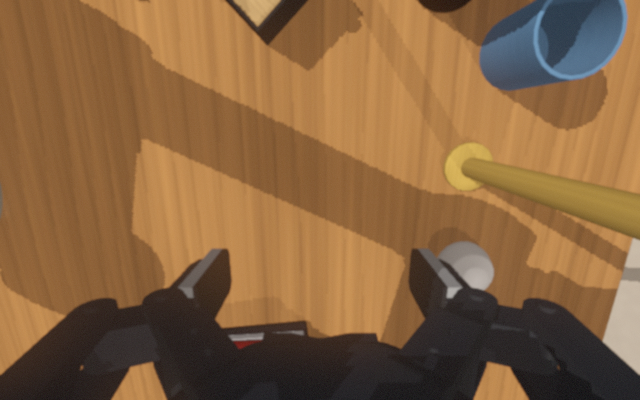

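The scene view shows the black tidy at about (363,212), its clip at (378,237), the stem base at (260,277), the speaker at (345,270), the mug at (303,298) and the paperweight at (205,260), partly hidden by the lamp head. The purple and yellow trays are the look-alikes. Next I'll enlarge both views to read the pixels more closely.

```bash
python3 - <<'E'
import cv2
a=cv2.imread('pics/scene0.png')[180:330,190:400];cv2.imwrite('pics/sc_crop.png',cv2.resize(a,None,fx=3.8,fy=3.8,interpolation=cv2.INTER_CUBIC))
a=cv2.imread('pics/side0.png')[140:300,250:460];cv2.imwrite('pics/sd_crop.png',cv2.resize(a,None,fx=3.7,fy=3.7,interpolation=cv2.INTER_CUBIC))
E
```

```text
(no output)
```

View pics/sc_crop.png

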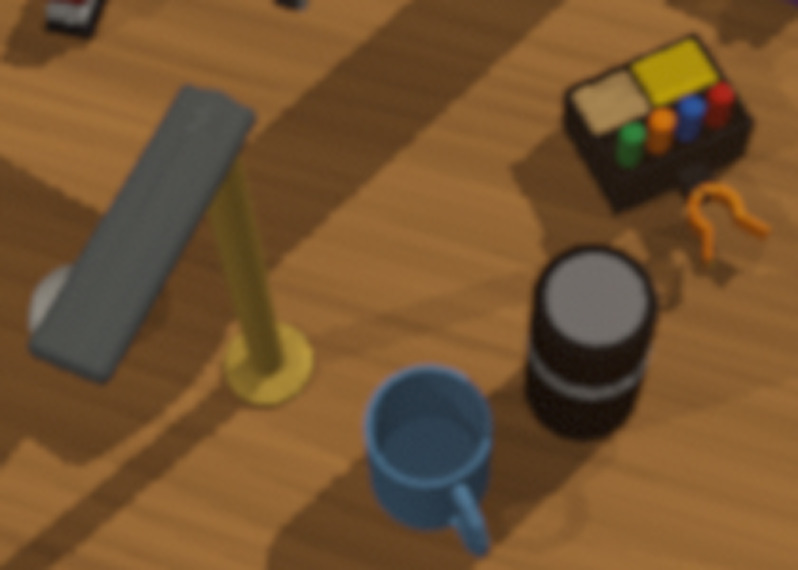

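View pics/sd_crop.png

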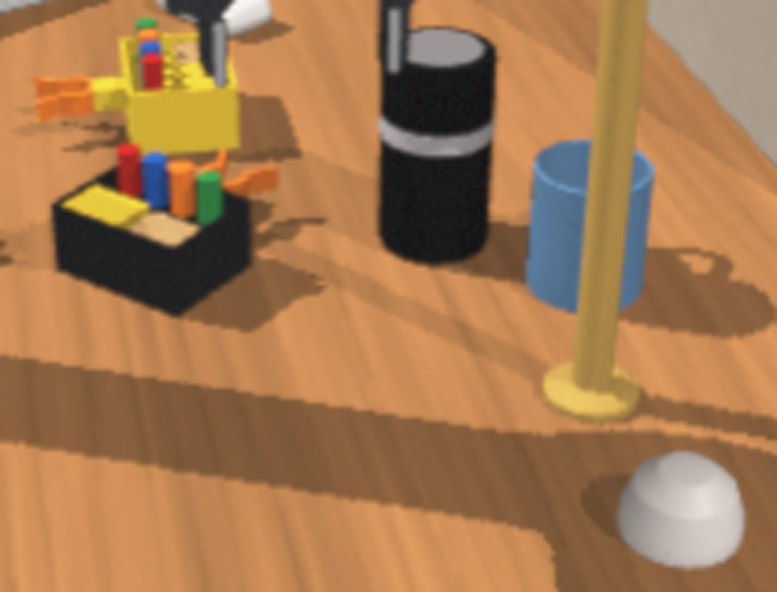

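```bash
cat > m.py <<'E'
from h import *
import pickle
d=pickle.load(open("f0.pkl","rb"));np.set_printoptions(precision=4,suppress=True)
S,D,W=d["scene"],d["side"],d["wrist"]
s=lambda u,v:((u+.5)/3.8-.5+190,(v+.5)/3.8-.5+180)
q=lambda u,v:((u+.5)/3.7-.5+250,(v+.5)/3.7-.5+140)
def two(n,a,b,z): print(n,"tri",*tri(ray(S,*s(*a)),ray(D,*q(*b))),"S@z",atz(S,*s(*a),z)[:2],"D@z",atz(D,*q(*b),z)[:2])
two("flange",(268,364),(591,389),.011)
print("flangeW",atz(W,468,167,.011))
two("tidy R(-x,-y?) top",(567,98),(178,262),.054)
two("tidy bot clip-right",(620,213),(250,262),.0)
print("D topclipR",atz(D,*q(250,200),.054),"D top nearL",atz(D,*q(55,207),.054),"S top",atz(S,*s(695,37),.054),"S topright",atz(S,*s(752,120),.054), "D botcorner",atz(D,*q(178,313),0))
print("clip bits S tipA,tipB,back",atz(S,*s(709,258),.03),atz(S,*s(766,233),.03),atz(S,*s(712,190),.03))
two("speaker top",(597,297),(442,48),.15); print("spk bottom S",atz(S,*s(584,400),0))
two("mug rim",(429,425),(593,170),.092)
print("mug handle S",atz(S,*s(478,545),.046))
print("paper D",atz(D,*q(682,510),.022),"W",atz(W,466,272,.022))
print("head end S",atz(S,*s(70,363),.345),atz(S,*s(218,98),.345))
print("stem",[atz(D,*q(622,60),z) for z in(.2,)])
E
python3 m.py
```

```text
flange tri [0.7096 0.0146 0.0039] [np.float64(0.0003519505552952207), np.float64(0.0003519505552952494)] S@z [0.7117 0.0164] D@z [0.7061 0.0047]
flangeW [0.7051 0.0155 0.011 ]
tidy R(-x,-y?) top tri [0.4666 0.1549 0.0425] [np.float64(0.0018899928788232718), np.float64(0.0018899928788231087)] S@z [0.4712 0.1568] D@z [0.4661 0.1337]
tidy bot clip-right tri [0.5236 0.2136 0.0015] [np.float64(0.0018342033645969427), np.float64(0.0018342033645970383)] S@z [0.5208 0.2142] D@z [0.5253 0.2142]
D topclipR [0.5252 0.2071 0.054 ] D top nearL [0.3916 0.2231 0.054 ] S top [0.3923 0.2317 0.054 ] S topright [0.448  0.2875 0.054 ] D botcorner [0.4668 0.157  0.    ]
clip bits S tipA,tipB,back [0.551  0.2842 0.03  ] [0.5199 0.3177 0.03  ] [0.4984 0.2735 0.03  ]
speaker top tri [0.6601 0.2236 0.1502] [np.float64(0.002271214830397762), np.float64(0.002271214830397761)] S@z [0.6577 0.2245] D@z [0.6617 0.2214]
spk bottom S [0.6663 0.2284 0.    ]
mug rim tri [0.7467 0.1442 0.088 ] [np.float64(0.001045708964198271), np.float64(0.001045708964197965)] S@z [0.7471 0.1451] D@z [0.7447 0.1362]
mug handle S [0.7966 0.1933 0.046 ]
paper D [ 0.7129 -0.1316  0.022 ] W [ 0.7147 -0.1199  0.022 ]
head end S [0.8567 0.0043 0.345 ] [0.6979 0.0163 0.345 ]
stem [array([0.7343, 0.0751, 0.2   ])]
```

```bash
cat >> h.py <<'E'
def quat(yaw):  # tool pointing down, tool y along heading yaw
    s,c=np.sin(yaw),np.cos(yaw)
    return R.from_matrix(np.array([[-s,c,0],[c,s,0],[0,0,-1.]]).T.reshape(3,3).T if 0 else np.column_stack([(-s,c,0),(c,s,0),(0,0,-1)])).as_quat()
def rel(p,yaw,b):  # body offset to world
    s,c=np.sin(yaw),np.cos(yaw);return np.array(p)+[c*b[0]-s*b[1],s*b[0]+c*b[1]]
def st(t=""):
    m=monitor.sense();print(t,"t%.2f"%m["clock"],np.round(m["position"],4),"F",np.round(m["contact_force"],1),"gap %.2f"%m["finger_gap"])
E
python3 - <<'E'
from h import *
import pickle
d=pickle.load(open("f0.pkl","rb"));S,D=d["scene"],d["side"]
print("purple S corners",atz(S,407,183,0),atz(S,379,165,0),"stapler",atz(S,215,165,.05),atz(D,305,330,.05))
m=monitor.sense();Rm=R.from_quat(m["ee_rot"]).as_matrix();print(Rm.round(2))
# choose half-turn sign matching the present tool y
sg=0 if Rm[0,1]>0 else np.pi
p0=np.array([.4575,.222]);y0=.79
g=lambda p,y,e=0:(np.array([*rel(p,y,(.006,.055+.011+e)),.018]),quat(y+sg))
a=.2;c=rel(p0,y0,(-a,0));path=[]
for y in np.linspace(y0,0,8): path.append((rel(c,y,(a,0)),y))
pe=path[-1][0].copy();path.append((np.array([pe[0],.0155]),0.))
print(path[-2],path[-1])
P=[g(p0,y0,.03)]+[g(*x) for x in path]
for x in P: assert kinematics.ik(*x) is not None
print(kinematics.ik(*P[0]).round(2) if hasattr(kinematics.ik(*P[0]),'round') else kinematics.ik(*P[0]))
env.close_gripper()
env.reach(P[0][0]+[0,0,.13],P[0][1]);st("above")
env.movel(P[0][0],velocity=.2);st("down")
for x in P[1:]:
    env.movel(x[0],velocity=.08,frame=x[1]);st()
grab("scene","scene1.png");grab("side","side1.png")
E
```

```text
purple S corners [0.30334851 0.32112714 0.        ] [0.26550163 0.22685944 0.        ] stapler [ 0.44905788 -0.22033794  0.05      ] [ 0.42970511 -0.25970119  0.05      ]
[[-0.  1. -0.]
 [ 1.  0.  0.]
 [ 0. -0. -1.]]
(array([0.51673094, 0.07992935]), np.float64(0.0)) (array([0.51673094, 0.0155    ]), 0.0)
[ 0.4   0.53  1.82 -0.    0.79 -0.39]
above t2.17 [0.3944 0.2933 0.1483] F [-0.1 -0.1 -0.8] gap 0.00
down t2.98 [0.3944 0.2938 0.0189] F [-0.1  0.2  0.6] gap 0.00
 t3.50 [0.4151 0.2724 0.0181] F [-0.4  0.9 -0.8] gap 0.00
 t3.96 [0.4356 0.2605 0.0179] F [ 0.5 -0.3 -0.1] gap 0.00
 t4.42 [0.4552 0.2459 0.0179] F [-0.1  0.1  0.2] gap 0.00
 t4.88 [0.4731 0.2293 0.018 ] F [-0.9 -0.5  0.1] gap -0.00
 t5.33 [0.4889 0.2107 0.018 ] F [0.2 0.1 0.3] gap 0.00
 t5.79 [0.5025 0.1905 0.018 ] F [-0.8  0.4 -0.5] gap -0.00
 t6.25 [0.5138 0.1688 0.018 ] F [ 0.4 -0.2  0.1] gap -0.00
 t6.71 [0.5226 0.1461 0.018 ] F [-0.1  0.4 -0.1] gap 0.00
 t7.67 [0.5227 0.0815 0.018 ] F [ 0.1 -0.5  1. ] gap -0.00
```

```bash
python3 - <<'E'
from h import *
env.movel([.5227,.125,.018],velocity=.2)
env.movel([.5227,.14,.16],velocity=.25)
env.release()
env.reach([.40,.0155,.16],quat(np.pi/2)); st()
s=grab("scene","scene1.png");d=grab("side","side1.png")
import pickle;pickle.dump((s,d),open("f1.pkl","wb"))
a=s["frame"][180:310,190:390,::-1];b=d["frame"][160:310,280:480,::-1]
cv2.imwrite("pics/both1.png",np.vstack([cv2.resize(x,None,fx=k,fy=k,interpolation=cv2.INTER_CUBIC) for x,k in((a,2.1),(b,2.1))])) 
cv2.imwrite("pics/s1.png",cv2.resize(a,None,fx=4,fy=4,interpolation=cv2.INTER_CUBIC))
E
```

```text
t11.28 [0.4002 0.0156 0.1601] F [-0.  -0.7  0.2] gap 1.00
```

View pics/s1.png

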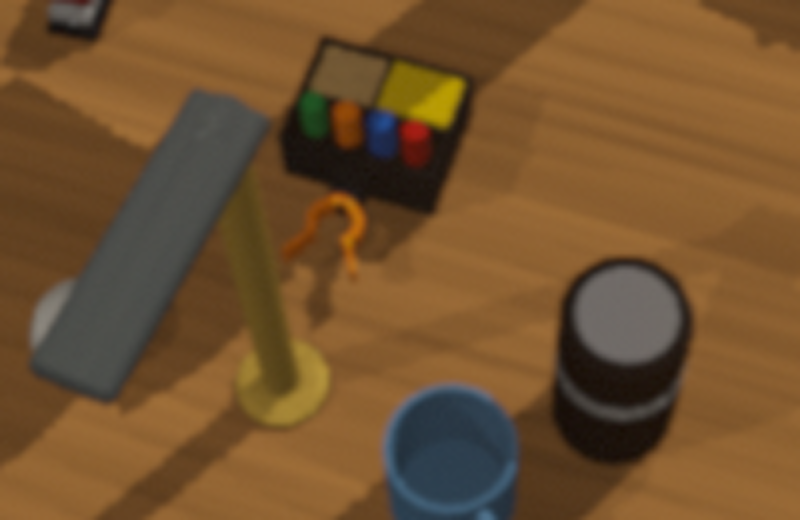

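After the push the tidy stands square. Its back top corners are at crop (325,38) and (473,78), and the clip tips are at (287,253) and (352,275). The clip mouth faces the stem, whose flange is at (282,383), and the bystanders haven't moved.

```bash
python3 - <<'E'
from h import *
import pickle
np.set_printoptions(precision=4,suppress=True)
S,D=pickle.load(open("f1.pkl","rb"))
s=lambda u,v,z:atz(S,(u+.5)/4-.5+190,(v+.5)/4-.5+180,z)[:2]
print("back",s(325,38,.054),s(473,78,.054));print("front bot",s(285,170,0),s(432,212,0))
print("tips",s(287,253,.03),s(352,275,.03),"band back",s(335,195,.03));print("flange",s(282,383,.011))
b,c=s(325,38,.054),s(473,78,.054);e=c-b;print("yaw back",np.arctan2(-e[0],e[1]))
b,c=s(285,170,0),s(432,212,0);e=c-b;print("yaw front",np.arctan2(-e[0],e[1]))
b,c=s(287,253,.03),s(352,275,.03);e=c-b;print("yaw tips",np.arctan2(-e[0],e[1]))
E
```

```text
back [ 0.479  -0.0375] [0.4782 0.0703]
front bot [ 0.559  -0.0416] [0.5586 0.0666]
tips [ 0.6314 -0.0093] [0.6333 0.0371] band back [0.581  0.0059]
flange [0.7116 0.0163]
yaw back 0.007466074262895429
yaw front 0.003828600255024161
yaw tips -0.03992097195776455
```

```bash
python3 - <<'E'
from h import *
q=quat(np.pi/2);y=.0145
env.reach([.425,y,.10],q)
env.movel([.425,y,.013],velocity=.15);st("down")
env.movel([.535,y,.013],velocity=.07);st("pushed")
for x in np.arange(.54,.5805,.0025):
    r=env.movel([x,y,.013],velocity=.03,guard=25);st("%.4f %s"%(x,r))
    if r: break
s=grab("scene","scene2.png");d=grab("side","side2.png")
a=s["frame"][180:300,220:360,::-1];b=d["frame"][160:280,320:460,::-1]
cv2.imwrite("pics/both2.png",np.hstack([cv2.resize(x,(399,342),interpolation=cv2.INTER_CUBIC) for x in(a,b)]))
E
```

```text
down t12.48 [0.4257 0.0143 0.0142] F [-0.3  0.1  0.1] gap 1.00
pushed t14.21 [0.535  0.0145 0.013 ] F [-0.8  0.2 -1.2] gap 1.00
0.5400 False t14.53 [0.5405 0.0144 0.0131] F [ 0.1  0.3 -0.9] gap 1.00
0.5425 False t14.78 [0.5428 0.0145 0.013 ] F [ 0.  -0.1 -1.2] gap 1.00
0.5450 False t15.03 [0.5452 0.0145 0.013 ] F [ 0.6 -0.8 -0.4] gap 1.00
0.5475 False t15.28 [0.5478 0.0145 0.013 ] F [-1.1  0.6 -0. ] gap 1.00
0.5500 False t15.53 [0.5503 0.0145 0.013 ] F [-1.   0.   0.4] gap 1.00
0.5525 False t15.78 [0.5527 0.0145 0.013 ] F [-0.9 -0.2 -0.3] gap 1.01
0.5550 False t16.02 [0.5536 0.0147 0.0129] F [-9.8  0.   5.6] gap 1.00
0.5575 False t16.27 [0.5555 0.0148 0.0128] F [-13.3  -0.4   7.6] gap 1.00
0.5600 False t16.52 [0.5581 0.0148 0.0128] F [-12.8  -0.1   7.3] gap 1.00
0.5625 False t16.77 [0.5609 0.0148 0.0128] F [-10.   0.   5.] gap 1.00
0.5650 False t17.02 [0.5642 0.0147 0.0128] F [-7.1 -0.   1.5] gap 1.00
0.5675 False t17.27 [0.5675 0.0145 0.0129] F [-1.6  0.6 -0.8] gap 1.00
0.5700 False t17.52 [0.5704 0.0144 0.0131] F [-0.3  0.1 -0.7] gap 1.00
0.5725 False t17.77 [0.5723 0.0145 0.0131] F [-5.1 -0.   1.5] gap 1.00
0.5750 False t18.02 [0.5722 0.0146 0.0129] F [-19.3  -0.9  13. ] gap 1.00
0.5775 False t18.27 [0.5721 0.0146 0.0129] F [-36.4  -3.3  23.7] gap 1.00
0.5800 False t18.52 [0.572  0.0147 0.0129] F [-51.7  -4.8  35.8] gap 1.00
```

View pics/both2.png

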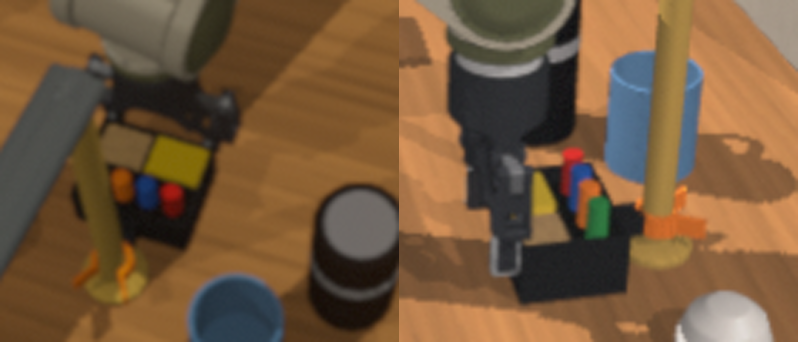

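The clip has snapped on: the force peaked at 13 N, dropped to zero, then hit a hard stop, and the picture shows the stem inside the orange band. I'll back off now and check it.

```bash
python3 - <<'E'
from h import *
q=quat(np.pi/2)
env.movel([.565,.0145,.013],velocity=.03);st()
env.movel([.50,.0145,.013],velocity=.1)
env.movel([.42,.0145,.15],velocity=.2)
env.hold(.5);st()
s=grab("scene");d=grab("side")
import pickle;pickle.dump((s,d),open("f2.pkl","wb"))
a=s["frame"][180:300,220:360,::-1];b=d["frame"][160:280,320:460,::-1]
cv2.imwrite("pics/both3.png",np.hstack([cv2.resize(x,(399,342),interpolation=cv2.INTER_CUBIC) for x in(a,b)]))
E
```

```text
t19.27 [0.5654 0.0145 0.0131] F [ 0.4 -0.1 -0.1] gap 1.00
 t21.52 [0.42   0.0145 0.1499] F [-0.7 -0.3  0.5] gap 1.00
```

View pics/both3.png

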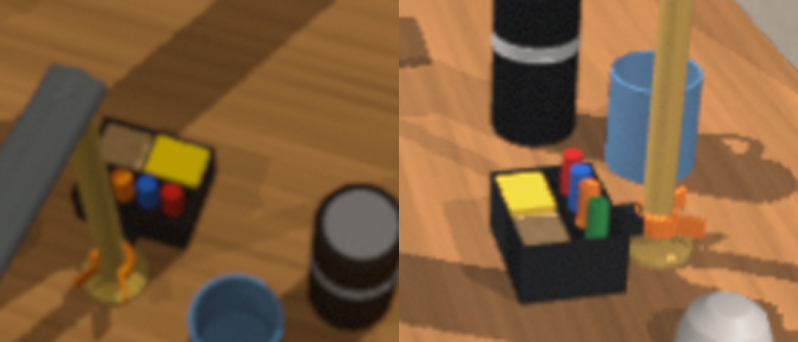

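With the robot clear, the tidy sits flat with the stem in the bore. The tool stopped at x = 0.572, which puts the bore at x ≈ 0.709, the same as the stem. The speaker, mug and paperweight are where they were.

```bash
python3 -c "
from h import *
print(job.hand_in())"
```

```text
the job is handed in; nothing more can be done
None
```

I slid the tidy across the desk until its clip snapped home round the lamp stem, and handed the job in at about 21.5 s; the tidy sits flat, the speaker, mug and paperweight have not moved, and the stapler was never approached.

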